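# Swap the vial tray in the sample lift

## Task

The tray of finished, black-capped vials is still latched down in the sample lift. Press the lift's red paddle to let it come up, take it out and stand it upright on the blue bench pad beside the flask; then set the fresh, blue-capped tray on the sprung platform, its cut corner at the orange key post, and press it down gently until the catch snaps over its skirt and keeps it down. Keep both trays level all the time, and do not shift the flask, beaker or pen.

Things in the scene. Friction and masses are not known exactly. Their poses are not given: they have to be found in the camera images.
- lift: White and grey sample lift, fixed. Origin on the worktop under the middle of its well; x runs from the red paddle in front to the drive housing behind. 92 mm wide (y), x from -72 to +113 mm. Deck 60 mm high, housing behind (x over 64 mm) 66 mm. A tray fits only with its axes along the lift's (cut corner at the orange post); any other way round it stands on the post.
- lift_well (a point): Middle of the well's mouth, at deck height (60 mm). Well 115 x 64 mm (x, y), widened by a steep lead-in, 4 mm wide and 7 mm deep, round its mouth; a tray's skirt has 1.5 mm to spare at each end, 2 mm at each side. With the sprung platform up, a tray's underside is 9 mm below the deck (its centre 65 mm above the worktop); held by the catch, 26 mm below (centre 48 mm above the worktop).
- lift_key (a point): Orange square key post, 10 mm, fixed in the well's +x +y corner (x = 52, y = 26.5 mm of the lift); point at deck height.
- platform (a joint): Sprung platform in the lift's well: 0 up, grows (m) as it sinks, hard stop at 0.025. The spring pushes up with 4 N at the top (a tray's weight does not sink it) and 10 N at 0.017, where the catch holds a tray. Press a tray to 0.018 or a few mm more for the catch to snap in; that takes 5 to 15 N.
- catch (a joint): Hooked steel catch at the front end of the well, sprung shut: 0 shut, grows (rad) as it swings out to the front, stop at 0.38. A sinking tray swings it out, then it snaps back over the front of the skirt. Pressing the paddle swings it out as well: at 0.1 to 0.2 rad it lets the tray go and the platform rises at once with the tray.
- paddle (a point): Red ribbed press paddle of the catch, 34 mm wide, in front of the lift. Point on its top face, 97 mm in front of the well's middle, 33 mm above the worktop when shut. Press it down: it turns about a hinge 47 mm farther back and 20 mm lower, so it sinks 10 mm for 0.2 rad and 17 mm to its stop. Takes 3 to 8 N.
- finished_tray_center (a point): The finished tray, at first latched in the lift: white moulded vial tray, 28 mm high, 0.18 kg, black vial caps. Body 100 x 52 mm, gripped across its 52 mm (y) sides; skirt at its foot 112 x 60 mm, 6 mm high. Its +x +y corner is cut away, 12 x 12 mm, with orange faces. Point: tray's centre, 14 mm above its underside; x along the length, z up.
- fresh_tray_center (a point): The fresh tray, at first on the worktop: white moulded vial tray, 28 mm high, 0.18 kg, blue vial caps. Body 100 x 52 mm, gripped across its 52 mm (y) sides; skirt at its foot 112 x 60 mm, 6 mm high. Its +x +y corner is cut away, 12 x 12 mm, with orange faces. Point: tray's centre, 14 mm above its underside; x along the length, z up.
- fresh_tray_notch (a point): Middle of the fresh tray's cut corner: x = +50, y = +24 mm from its centre, half-way up. With the tray rightly in the lift it lies within 5 mm of the key post, seen from above.
- fresh_tray: The fresh tray; origin in the middle of its underside. Eight vial caps, 11 mm across, stand 8 mm above its top (both trays) at x = +-27 and +-40, y = +-12 mm; the top between them, x within +-20 mm, is a flat grey finger pad, free for pressing, 28 mm above the underside.
- finished_tray: The finished tray; origin in the middle of its underside. Same shape as the fresh tray.
- pad: Blue bench pad, 180 x 200 mm (x by y), 2 mm thick, fixed flat on the worktop; origin in the middle of its underside. The flask stands on its +y half.
- flask_center (a point): Translucent plastic flask, 66 mm across and 150 mm high, loose, standing on the pad's +y half, 50 to 65 mm from its middle; this point half-way up its axis.
- beaker_center (a point): Clear plastic beaker, 88 mm across and 112 mm high, loose, standing behind the work on the right; this point half-way up its axis.
- pen: Blue-capped marker pen, 135 mm long (y), 13 mm thick, loose, lying at the far right; origin in the middle of its underside.

How it is judged:
By the outcome, as a careful person would: the job done as asked, in the order asked, and still so for the second after the job is handed in, with the robot touching nothing.
It also fails if it takes over 64 s, if anything falls off the work surface, if the arm or the gripper's body presses on something with over 40 N, if the wrist force passes 120 N, or if a joint passes its speed limit or range.

## Robot

A 7-joint arm with a two-finger parallel gripper is mounted at the origin on a cart in front of the work surface, level with it; the furniture and walls round the work are solid. World frame = base frame: x ahead of the robot, y to its left, z up, the work surface at z = 0. Lengths are in m, angles in rad, forces in N, time in s.
With the tool pointing down it reaches from about 0.4 to 0.875 m from the base axis. Payload 19.3 kg.
Tool frame: the origin (TCP) lies at the very end of the fingers, on their centre line; the grasp point (between the pads) lies 19 mm behind it; z points along the fingers, y is the line along which they close (so a half turn about z gives the same grasp; the last joint's range is limited). The gripper opens to 85 mm and grips with 20 to 120 N. Pads are 22 mm wide; open, the fingers measure 114 mm over their backs; the gripper's body (76 mm by 85 mm) begins 54 mm behind the grasp point. The pads swing forward as they close: fully open they stand 13 mm farther back than shut.
Start: joints at [1.252, 0.521, -0.036, 1.599, 0.021, 1.021, -0.113], TCP at [0.154, -0.606, 0.231] pointing down, gripper open.
Joint ranges: [-2.91, 2.91], [-0.3, 2.13], [-1.5, 1.42], [0.17, 2.43], [-1.26, 4.41], [0.16, 1.93], [-2.52, 2.52]. Speed limits (rad/s): [1.89, 1.89, 2.39, 2.39, 3.01, 3.01, 3.01].

## Interface

Orientations are given as [roll, pitch, yaw] about the fixed x, y, z axes, in that order (R = Rz(yaw) Ry(pitch) Rx(roll)).
In Python, from workcell import bot gives the robot as it stands.
- The arm moves only by the tool servo_tool, never from a script. Its argument "plan" is a list of rows, each a list of 7 numbers: the finger opening in cm, from 0 to 8.54, then the shift along the tool's x, y, z in cm, then the turn, a rotation vector about the tool's x, y, z in degrees. In form: [[fingers, x, y, z, wx, wy, wz], ...]. A call has 1 to 10 rows; each row is the pose to reach, as a shift and turn from the pose commanded when the call began, along the tool's axes at that moment; what a row does not reach only later rows make up. A row lasts 1/10 s, in which the tool goes at most 50 mm and 8.59 degrees, less where a joint would pass 70% of its speed; a pose out of reach is approached as far as the arm can. A call with a gripper value outside its range is refused whole. The fingers move at their own pace and stop on an object; "force" is the grip in N (left out, the last holds). Time passes only in rows, so rows that repeat a pose let the fingers close. It gives the time, the measured TCP pose, the force, the opening and the grip force at its end, in the units of the state.
- bot.observe(): the state, without advancing time (a new reading comes with each control period).
- bot.grab_frame(name): name is "scene" or "top"; returns a dict with "frame" (420x560x3 uint8, blue, green, red), "mtx" (3x3 intrinsics, pixels), "k1" (the pictures are not rectified: a ray, as slopes to the right and down, at radius r is drawn at 1 + k1 r^2 times it, then the intrinsics apply), "R" (3x3) and "t" (3): a world point X has camera coordinates R X + t. Camera axes: x right, y down, z forward; pixel columns grow to the right and rows downward; lengths in m; the calibration is good to about 2 mm. A picture is of the moment at which its call begins. There is no depth.
- bot.job_done(): hands the job in; it is judged then, once.
The state is a dict: "clock": time; "qpos": joint angles; "qd": joint speeds; "joint_efforts": joint torques, N m; "position": TCP position; "tool_rot": TCP orientation; "force": force on the tool from outside, world axes, zero at the start; "moment": the same for the moment, N m; "grip_width": finger opening in m; "finger_force": force on a finger pad.
Only numpy, scipy, OpenCV 4.12 (cv2) and the standard library are available. Lean on these libraries where they do the work, as an engineer would, in place of code of your own. Each camera call takes 0.05 s, during which the arm holds its last target. There are 200 camera calls.

## Working session

There is one attempt and no reset: what is moved stays moved. The work goes in short steps, Python scripts to look and compute and a tool call to move; the robot and the scene stay as the last step left them, time stands still between calls to the robot, and variables do not carry over. Pictures are saved under pics/ and viewed, at most 12 in all, crops included, and the job is handed in when it is done.

Besides the shell and the picture viewer there is one more tool, called after "Call:" by a JSON object that holds its "op" and its "data", one argument or row to a line. servo_tool: Moves the arm, as the interface text tells. Its arguments: {"type":"object","properties":{"plan":{"type":"array","items":{"type":"array","items":{"type":"number"}}},"force":{"type":"number"}},"required":["plan"]}

```bash
mkdir -p pics; ls; python3 - <<'E'
from workcell import bot
import cv2,numpy as np
for n in("scene","top"):
    g=bot.grab_frame(n); cv2.imwrite(f"pics/{n}0.png",g["frame"]); print(n,g["mtx"].tolist(),g["k1"],np.round(g["R"],3).tolist(),np.round(g["t"],3).tolist())
s=bot.observe(); print(s)
E
```

```text
pics
scene [[491.9574143262223, 0.0, 286.66173151251974], [0.0, 491.9574143262223, 203.56750884937688], [0.0, 0.0, 1.0]] -0.09531008189036078 [[-0.57, -0.821, -0.018], [-0.524, 0.381, -0.762], [0.633, -0.425, -0.647]] [0.29, 0.365, 1.332]
top [[484.17109854071725, 0.0, 285.27805754037786], [0.0, 484.17109854071725, 207.38288086144235], [0.0, 0.0, 1.0]] -0.014175284589287502 [[0.001, -1.0, -0.009], [-0.984, 0.0, -0.175], [0.175, 0.009, -0.984]] [-0.04, 0.572, 1.28]
{'clock': 0.1, 'qpos': array([ 1.25178027,  0.52200359, -0.03630733,  1.59990697,  0.0212208 ,
        1.02108348, -0.1127705 ]), 'qd': array([-9.92185484e-06, -1.65369054e-03,  1.52329758e-03, -6.65840123e-04,
       -9.79744505e-04, -9.92989522e-04,  1.59814342e-03]), 'joint_efforts': array([ 4.31318287e-03, -9.28513813e+01,  1.98438898e+00, -3.70544064e+01,
        1.81709602e-02,  5.43419475e-03,  1.03708931e-04]), 'position': array([ 0.15379417, -0.60549538,  0.23076863]), 'tool_rot': array([-3.14058125e+00,  9.67287257e-05,  2.48827278e-01]), 'force': array([-0.12178121,  0.00148385,  0.18563486]), 'moment': array([-0.00528742, -0.08042458,  0.01285586]), 'finger_force': 0.0, 'grip_width': 0.08527796169641617}
```

View pics/top0.png

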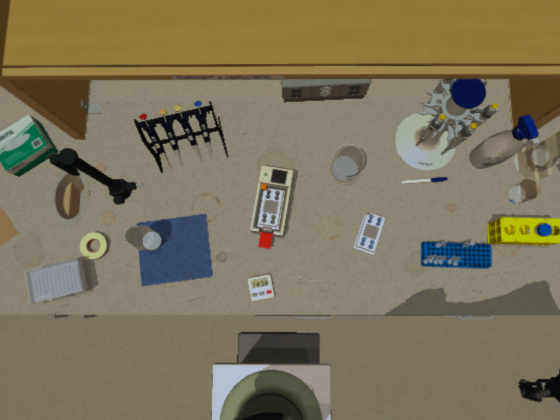

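View pics/scene0.png

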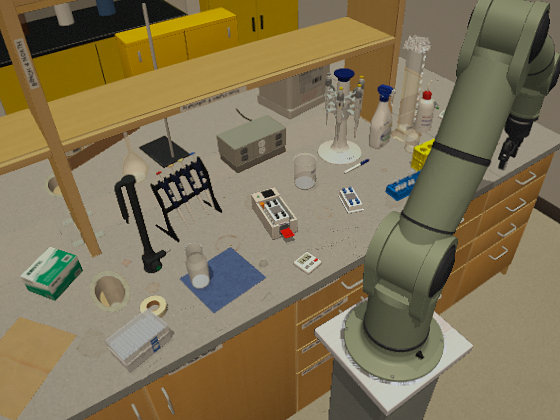

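The top view shows the lift at about (270,205) px with its paddle at (265,240), the fresh tray at (370,233), the pad at (175,250) with the flask at (150,240), the beaker at (347,163) and the pen at (425,181). I'll look closer and measure with colour masks.

```bash
cat > h.py <<'E'
import cv2,numpy as np
from workcell import bot
def ray(g,uv,z):
    """pixel(s) -> world points on plane of height z"""
    K,k1=g["mtx"],g["k1"]
    n=cv2.undistortPoints(np.float64(uv).reshape(-1,1,2),K,np.array([k1,0,0,0.]))[:,0]
    # k1 model as given: drawn = ray*(1+k1 r^2) (OpenCV's own)
    d=np.c_[n,np.ones(len(n))]@g["R"]; c=-g["R"].T@g["t"]
    return c+d*((z-c[2])/d[:,2])[:,None]
def proj(g,X):
    return cv2.projectPoints(np.float64(X).reshape(-1,1,3),cv2.Rodrigues(g["R"])[0],np.float64(g["t"]),g["mtx"],np.array([g["k1"],0,0,0.]))[0][:,0]
def blobs(mask,amin=3):
    n,l,s,c=cv2.connectedComponentsWithStats(mask.astype(np.uint8))
    return [(int(s[i,4]),c[i].round(2).tolist(),s[i,:4].tolist()) for i in range(1,n) if s[i,4]>=amin]
E
python3 - <<'E'
from h import *
gs={n:bot.grab_frame(n) for n in("scene","top")}
t=gs["top"]["frame"]; s=gs["scene"]["frame"]
a=cv2.resize(t[155:265,235:400],None,fx=4.8,fy=4.8,interpolation=cv2.INTER_CUBIC)
cv2.imwrite("pics/c1.png",a[:600,:800])
b=cv2.resize(s[175:255,240:370],None,fx=6,fy=6,interpolation=cv2.INTER_CUBIC);cv2.imwrite("pics/c2.png",b)
for n,g in gs.items():
    hsv=cv2.cvtColor(g["frame"],cv2.COLOR_BGR2HSV); H,S,V=[hsv[...,i].astype(int) for i in range(3)]
    roi=np.zeros(H.shape,bool)
    if n=="top": roi[150:270,235:400]=1
    else: roi[175:255,240:370]=1
    print(n,"red",blobs(((H<6)|(H>174))&(S>150)&(V>80)&roi,8))
    print(n,"orange",blobs((H>7)&(H<18)&(S>150)&roi,2))
    print(n,"blue",blobs((H>95)&(H<125)&(S>90)&roi,3))
    print(n,"dark",blobs((V<70)&roi,4))
    if n=="top":
        m=((H>100)&(H<125)&(S>90)&(V>40)); m[:, :130]=0; m[:,220:]=0; m[:205]=0;m[295:]=0
        m=cv2.morphologyEx(m.astype(np.uint8),cv2.MORPH_CLOSE,np.ones((3,3)))
        c=max(cv2.findContours(m,0,2)[0],key=cv2.contourArea)
        p=cv2.approxPolyDP(cv2.convexHull(c),4,True)[:,0]; r=cv2.minAreaRect(c)
        print("pad",r,p.tolist(),ray(g,p,.002).round(3).tolist(),ray(g,cv2.boxPoints(r),.002).round(3).tolist())
E
```

```text
scene red [(96, [286.81, 232.42], [280, 227, 14, 11])]
scene orange [(17, [261.82, 204.18], [260, 202, 4, 7])]
scene blue [(10, [344.0, 190.2], [343, 188, 3, 5]), (10, [350.4, 189.7], [349, 188, 4, 4]), (15, [350.53, 201.47], [349, 199, 4, 6]), (15, [357.0, 200.67], [355, 198, 5, 6])]
scene dark [(67, [267.64, 193.16], [261, 190, 14, 8]), (11, [274.73, 201.91], [273, 200, 4, 5]), (12, [268.25, 203.83], [266, 202, 5, 5]), (12, [283.25, 213.67], [281, 211, 5, 6]), (11, [276.64, 215.91], [275, 214, 4, 5]), (31, [283.9, 226.45], [280, 224, 9, 6]), (5, [280.2, 232.6], [279, 231, 3, 4])]
top red [(190, [265.24, 239.62], [259, 232, 14, 17])]
top orange [(16, [263.88, 185.31], [261, 184, 6, 5]), (4, [262.5, 188.75], [261, 188, 4, 2])]
top blue [(10, [370.1, 217.9], [369, 215, 4, 7]), (12, [378.25, 221.33], [377, 219, 4, 6]), (6, [363.83, 239.0], [363, 238, 3, 3]), (5, [371.4, 241.8], [371, 240, 2, 4]), (6, [361.67, 242.83], [361, 242, 3, 3]), (6, [370.5, 246.17], [369, 245, 4, 3])]
top dark [(163, [278.5, 176.05], [271, 170, 16, 13]), (4, [261.0, 193.5], [261, 192, 1, 4]), (4, [260.0, 199.5], [260, 198, 1, 4]), (4, [259.0, 204.5], [259, 203, 1, 4]), (4, [258.0, 210.5], [258, 209, 1, 4]), (5, [257.0, 216.0], [257, 214, 1, 5]), (4, [256.0, 221.5], [256, 220, 1, 4])]
pad ((173.43080139160156, 249.4461669921875), (62.51350402832031, 71.19593811035156), 82.87498474121094) [[205, 215], [211, 275], [142, 284], [137, 224]] [[0.559, 0.189, 0.002], [0.389, 0.167, 0.002], [0.364, 0.359, 0.002], [0.533, 0.382, 0.002]] [[0.536, 0.39, 0.002], [0.562, 0.19, 0.002], [0.387, 0.163, 0.002], [0.362, 0.359, 0.002]]
```

View pics/c1.png

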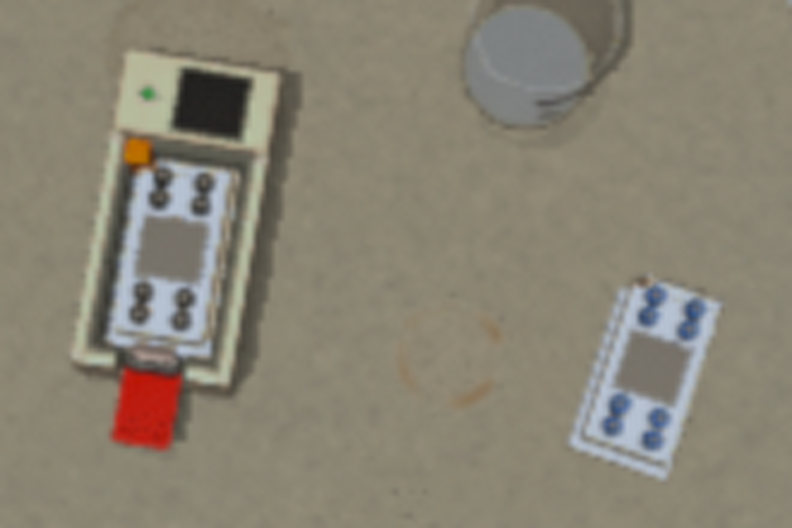

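View pics/c2.png

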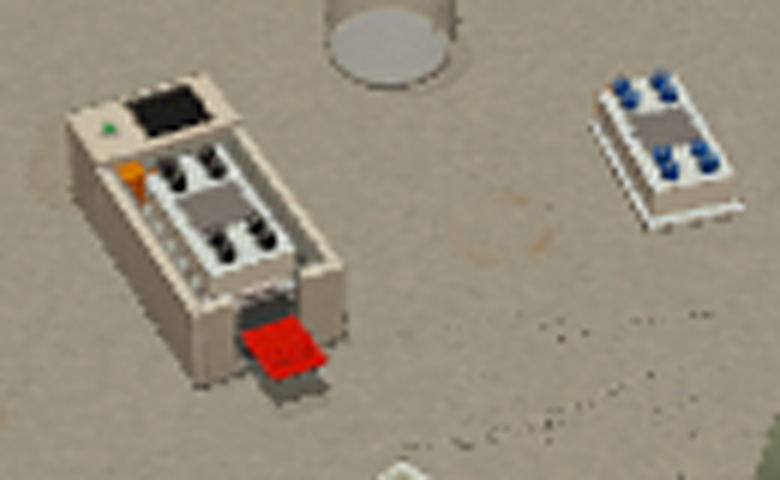

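The crops show the lift with its orange post at about (263.7,186.7) px, the finished tray's grey pad at about (270.8,207) px and the fresh tray's pad at (371,231.5) px. The fresh tray's cut corner is at the far left, at +x +y, same as the lift. Next I'll measure the poses precisely.

```bash
cat >> h.py <<'E'
F=6
def up(g,x0,y0,x1,y1):
    return cv2.resize(g["frame"][y0:y1,x0:x1],None,fx=F,fy=F,interpolation=cv2.INTER_CUBIC)
def px(U,x0,y0): return (np.float64(U)+.5)/F-.5+np.array([x0,y0])
def hull_blob(mask,seed):
    n,l,s,c=cv2.connectedComponentsWithStats(mask.astype(np.uint8))
    i=l[int(seed[1]),int(seed[0])]; return (l==i),c[i],s[i,4],i
E
python3 - <<'E'
from h import *
g=bot.grab_frame("top"); s=bot.grab_frame("scene")
def caps(g,box,z,kind):
    im=up(g,*box); hsv=cv2.cvtColor(im,cv2.COLOR_BGR2HSV).astype(int); H,S,V=hsv[...,0],hsv[...,1],hsv[...,2]
    m=(V<110)&(S<140) if kind=="k" else (H>95)&(H<125)&(S>80)
    return [(b[0],ray(g,px(b[1],*box[:2]),z)[0].round(4).tolist()) for b in blobs(m,60)]
def report(name,g,box,kind,z):
    print(name); [print("  ",c) for c in caps(g,box,z,kind)]
report("fresh top",g,(356,210,388,258),"b",.034); report("fresh scene",s,(336,180,366,210),"b",.034)
report("fin top",g,(259,188,286,230),"k",.068); report("fin scene",s,(262,196,292,222),"k",.068)
# grey finger pads: low-saturation mid-value blob around seed
for nm,g_,seed,z in(("fresh",g,(371,231.5),.028),("fin",g,(270.8,207),.062),("freshS",s,(350.3,196),.028),("finS",s,(276.3,209.2),.062)):
    b=(int(seed[0])-12,int(seed[1])-12,int(seed[0])+13,int(seed[1])+13); im=up(g_,*b); V=im.max(2).astype(int)
    sd=(np.array(seed)-b[:2]+.5)*F; v0=V[int(sd[1]),int(sd[0])]
    m,c,a,_=hull_blob(abs(V-v0)<25,sd); print(nm,"pad V",v0,"area mm2?",a,ray(g_,px(c,*b[:2]),z)[0].round(4), cv2.minAreaRect(np.argwhere(m)[:,::-1].astype(np.float32))[1])
# key post, paddle
for nm,g_,b in(("top",g,(255,178,272,195)),("scene",s,(254,196,270,214))):
    hsv=cv2.cvtColor(up(g_,*b),cv2.COLOR_BGR2HSV).astype(int); m=(hsv[...,0]>5)&(hsv[...,0]<20)&(hsv[...,1]>130)
    for q in blobs(m,60): print("key",nm,q[0],ray(g_,px(q[1],*b[:2]),.06)[0].round(4))
b=(250,222,282,256); hsv=cv2.cvtColor(up(g,*b),cv2.COLOR_BGR2HSV).astype(int); m=((hsv[...,0]<6)|(hsv[...,0]>174))&(hsv[...,1]>140)
r=cv2.minAreaRect(np.argwhere(m)[:,::-1].astype(np.float32)); print("paddle",ray(g,px(r[0],*b[:2]),.033)[0].round(4)); print(ray(g,px(cv2.boxPoints(r),*b[:2]),.033).round(4))
# lift corners read from crop 1 (housing corners z .066, front deck corners z .06)
P=(np.array([[127,52],[280,72],[73,358],[232,385]])+.5)/4.8-.5+[235,155]
print("lift",ray(g,P[:2],.066).round(4).tolist(),ray(g,P[2:],.06).round(4).tolist())
# flask,beaker rims
print("flask base px", ray(g,[[150,240]],.15).round(3))
cv2.imwrite("pics/c3.png",np.hstack([cv2.resize(g["frame"][205:295,120:220],(400,360)),cv2.resize(s["frame"][225:325,165:276],(400,360))]))
E
```

```text
fresh top
   (643, [0.5438, -0.2748, 0.034])
   (593, [0.5361, -0.2973, 0.034])
   (650, [0.4822, -0.253, 0.034])
   (273, [0.4788, -0.2764, 0.034])
   (324, [0.4673, -0.273, 0.034])
fresh scene
   (401, [0.5304, -0.2949, 0.034])
   (439, [0.5398, -0.273, 0.034])
   (526, [0.4681, -0.2728, 0.034])
   (520, [0.4771, -0.2508, 0.034])
fin top
   (2794, [0.5803, -0.0298, 0.068])
   (1768, [0.5956, 0.0288, 0.068])
   (888, [0.6068, 0.0072, 0.068])
   (835, [0.603, -0.0165, 0.068])
   (827, [0.5408, 0.0177, 0.068])
   (803, [0.5371, -0.0058, 0.068])
   (420, [0.5188, -0.0387, 0.068])
   (325, [0.5117, 0.0273, 0.068])
fin scene
   (311, [0.6403, -0.0068, 0.068])
   (1382, [0.5485, -0.0223, 0.068])
   (623, [0.6002, -0.015, 0.068])
   (732, [0.605, 0.0086, 0.068])
   (666, [0.5341, -0.0039, 0.068])
   (734, [0.5396, 0.0192, 0.068])
fresh pad V 119 area mm2? 5781 [ 0.5092 -0.2755  0.028 ] (79.72545623779297, 78.41022491455078)
fin pad V 119 area mm2? 6431 [0.571  0.0019 0.062 ] (82.76112365722656, 124.5819091796875)
freshS pad V 121 area mm2? 3593 [ 0.5063 -0.2731  0.028 ] (134.79214477539062, 58.24352264404297)
finS pad V 120 area mm2? 2810 [0.5663 0.0015 0.062 ] (97.3913345336914, 62.822689056396484)
key top 1272 [0.6289 0.0205 0.06  ]
key scene 781 [0.622  0.0235 0.06  ]
paddle [0.485  0.0155 0.033 ]
[[ 0.466   0.0363  0.033 ]
 [ 0.5101  0.0292  0.033 ]
 [ 0.5041 -0.0054  0.033 ]
 [ 0.4601  0.0019  0.033 ]]
lift [[0.6868, 0.027, 0.066], [0.6749, -0.0609, 0.066]] [[0.5104, 0.0561, 0.06], [0.4951, -0.0336, 0.06]]
flask base px [[0.471 0.3   0.15 ]]
```

View pics/c3.png

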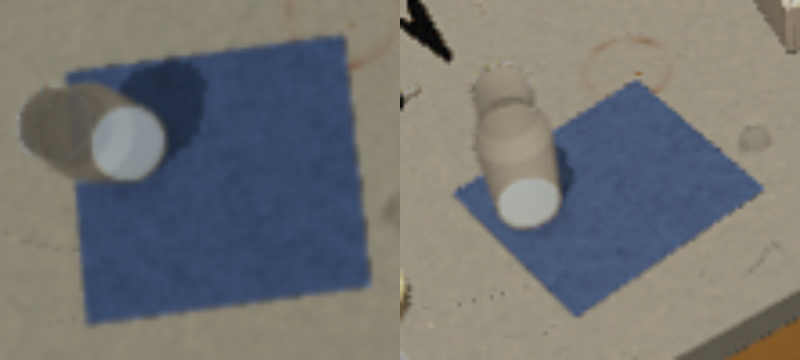

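The paddle face, well and trays agree across both views and with the given sizes:

| Item | x (m) | y (m) | Yaw |
|---|---|---|---|
| Lift | 0.572 | 0.0015 | −9.2° |
| Fresh tray | 0.507 | −0.274 | −19.5° |
| Pad | 0.462 | 0.2755 | 7.5° |

The picture shows the flask's base at about (152,241) px, on the left (+y) half of the pad. Next I'll work out the moves.

```bash
cat >> h.py <<'E'
def go(x,y,z,yaw=None):
    """tool shift (cm) and turn (deg) from the present pose to a level pose"""
    from scipy.spatial.transform import Rotation as Q
    o=bot.observe(); A=Q.from_euler("xyz",o["tool_rot"]); yaw=np.degrees(o["tool_rot"][2]) if yaw is None else yaw
    B=Q.from_euler("xyz",[180,0,yaw],degrees=True)
    print((A.inv().apply(np.array([x,y,z])-o["position"])*100).round(2),np.degrees((A.inv()*B).as_rotvec()).round(2))
E
python3 - <<'E'
from h import *
go(.45,-.35,.23,-9.2); go(.475,.017,.12,-9.2); go(.475,.017,.06,-9.2)
g=bot.grab_frame("top"); print("flask",ray(g,[[152,241.2]],.004).round(3))
E
```

```text
[ 35.   -17.48   0.12] [-2.000e-02  0.000e+00  2.345e+01]
[ 46.46 -52.43  11.13] [-2.000e-02  0.000e+00  2.345e+01]
[ 46.46 -52.43  17.13] [-2.000e-02  0.000e+00  2.345e+01]
flask [[0.484 0.336 0.004]]
```

Call:
{"op": "servo_tool", "data": {
  "plan": [
    [0, 4.4, -2.2, 0, 0, 0, 3],
    [0, 8.8, -4.4, 0, 0, 0, 6],
    [0, 13.2, -6.6, 0, 0, 0, 9],
    [0, 17.6, -8.8, 0, 0, 0, 12],
    [0, 22, -11, 0, 0, 0, 15],
    [0, 26.4, -13.2, 0, 0, 0, 18],
    [0, 30.8, -15.4, 0, 0, 0, 21],
    [0, 35, -17.5, 0, 0, 0, 23.45],
    [0, 36.5, -22, 1, 0, 0, 23.45],
    [0, 38, -26.5, 2, 0, 0, 23.45]
  ]
}}

```text
clock: 1.35
position: [0.4575, -0.2534, 0.2109]
tool_rot: [-3.142, -0.0, -0.16]
force: [0.8, 0.4, -1.4]
grip_width: -0.0001
finger_force: 0.0
```

```bash
python3 - <<'E'
from h import *
o=bot.observe();print(o["position"],np.degrees(o["tool_rot"]),o["clock"],o["qpos"].round(2))
go(.475,.017,.12,-9.2); go(.475,.017,.05,-9.2)
E
```

```text
[ 0.45753887 -0.25344476  0.21087627] [-1.79998089e+02 -2.12172029e-02 -9.16993964e+00] 1.35 [ 0.43  0.39 -0.05  1.89  0.03  0.87 -1.36]
[ -2.59 -26.98   9.09] [-0.   -0.02  0.03]
[ -2.59 -26.98  16.09] [-0.   -0.02  0.03]
```

Call:
{"op": "servo_tool", "data": {
  "plan": [
    [0, -0.5, -4.5, 1, 0, 0, 0],
    [0, -1, -9, 2, 0, 0, 0],
    [0, -1.5, -13.5, 4, 0, 0, 0],
    [0, -2, -18, 6, 0, 0, 0],
    [0, -2.3, -22.5, 8, 0, 0, 0],
    [0, -2.6, -27, 10, 0, 0, 0],
    [0, -2.6, -27, 13, 0, 0, 0],
    [0, -2.6, -27, 15.5, 0, 0, 0],
    [0, -2.6, -27, 16.1, 0, 0, 0],
    [0, -2.6, -27, 16.1, 0, 0, 0]
  ]
}}

```text
clock: 2.35
position: [0.4741, 0.0152, 0.05]
tool_rot: [3.141, 0.001, -0.161]
force: [-0.2, 0.4, 1.5]
grip_width: 0.0002
finger_force: 0.0
```

```bash
python3 - <<'E'
from h import *
o=bot.observe();print(o["position"],np.degrees(o["tool_rot"]),o["clock"])
g=bot.grab_frame("top");s=bot.grab_frame("scene")
for n,q in(("top",g),("scene",s)): print(n,proj(q,o["position"]).round(1), proj(q,[.476,.017,.033]).round(1))
cv2.imwrite("pics/p1.png",np.hstack([cv2.resize(g["frame"][170:260,215:315],(400,360)),cv2.resize(s["frame"][175:265,230:330],(400,360))]))
E
```

```text
[0.47411156 0.01517546 0.05000873] [ 1.79974692e+02  7.60696114e-02 -9.20824638e+00] 2.35
top [[265.  242.9]] [[264.6 242.9]]
scene [[288.7 229.5]] [[288.  233.2]]
```

View pics/p1.png

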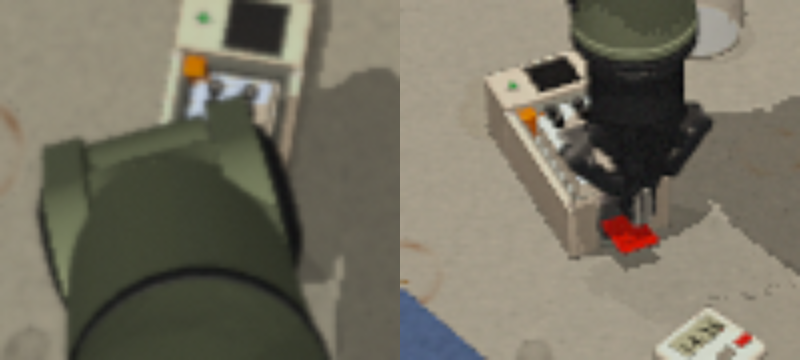

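The fingertips show at about (290,230) px in the scene view, against a prediction of (288.7,229.5). They are centred over the paddle, so I'll press.

Call:
{"op": "servo_tool", "data": {
  "plan": [
    [0, 0.1, 0, 1, 0, 0, 0],
    [0, 0.1, 0, 1.6, 0, 0, 0],
    [0, 0.1, 0, 2.0, 0, 0, 0],
    [0, 0.1, 0, 2.4, 0, 0, 0],
    [0, 0.1, 0, 2.7, 0, 0, 0],
    [0, 0.1, 0, 3.0, 0, 0, 0],
    [0, 0.1, 0, 3.0, 0, 0, 0],
    [0, 0.1, 0, 3.0, 0, 0, 0]
  ]
}}

```text
clock: 3.25
position: [0.4754, 0.0152, 0.0203]
tool_rot: [3.142, 0.0, -0.161]
force: [-1.3, -0.0, 1.5]
grip_width: -0.0002
finger_force: 1.1
```

```bash
python3 - <<'E'
from h import *
o=bot.observe();print(o["position"],o["force"],o["clock"])
g=bot.grab_frame("scene");cv2.imwrite("pics/p2.png",cv2.resize(g["frame"][175:265,230:330],(600,540)))
E
```

```text
[0.47537163 0.01517803 0.02030153] [-1.29744113 -0.03052678  1.50252389] 3.25
```

View pics/p2.png

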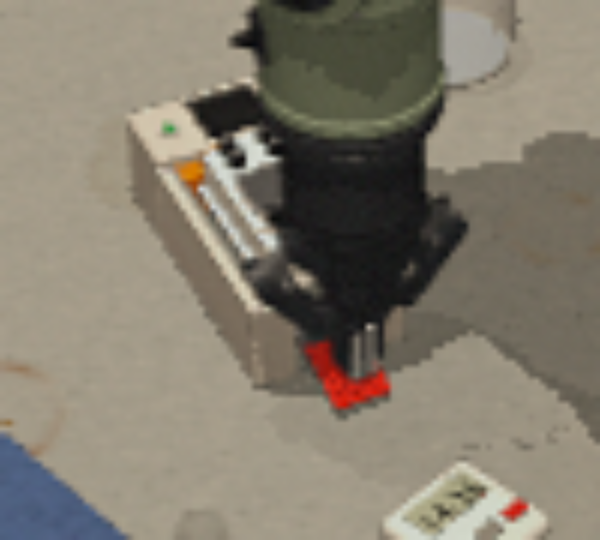

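The tray has risen: its skirt is visible at deck height and the black caps stand higher. Now the grasp.

```bash
python3 - <<'E'
from h import *
go(.571,.0015,.15,-9.2);go(.571,.0015,.061,-9.2)
E
```

```text
[  9.65  -0.18 -12.96] [-0.  0.  0.]
[ 9.66 -0.18 -4.06] [-0.  0.  0.]
```

Call:
{"op": "servo_tool", "data": {
  "plan": [
    [0, 0, 0, -4, 0, 0, 0],
    [0, 0, 0, -9, 0, 0, 0],
    [8.5, 0.5, 0, -13.5, 0, 0, 0],
    [8.5, 5, -0.18, -14, 0, 0, 0],
    [8.5, 9.65, -0.18, -14, 0, 0, 0],
    [8.5, 9.65, -0.18, -12, 0, 0, 0],
    [8.5, 9.65, -0.18, -8, 0, 0, 0],
    [8.5, 9.65, -0.18, -5.5, 0, 0, 0],
    [8.5, 9.65, -0.18, -4.3, 0, 0, 0],
    [8.5, 9.65, -0.18, -4.1, 0, 0, 0]
  ]
}}

```text
clock: 4.3
position: [0.5705, 0.0015, 0.0605]
tool_rot: [3.141, 0.001, -0.16]
force: [0.1, 0.5, 0.3]
grip_width: 0.0848
finger_force: 0.0
```

Call:
{"op": "servo_tool", "data": {
  "plan": [
    [7, 0, 0, 0, 0, 0, 0],
    [6, 0, 0, 0, 0, 0, 0],
    [5, 0, 0, 0, 0, 0, 0],
    [4.8, 0, 0, 0, 0, 0, 0],
    [4.8, 0, 0, 0, 0, 0, 0],
    [4.8, 0, 0, 0, 0, 0, 0]
  ],
  "force": 40
}}

```text
clock: 4.9
position: [0.5713, 0.0016, 0.0616]
tool_rot: [-3.141, -0.001, -0.161]
force: [1.8, 0.0, 2.3]
grip_width: 0.0507
finger_force: 41.8
```

```bash
python3 - <<'E'
from h import *
o=bot.observe();print(o["position"],o["force"],o["moment"],o["tool_rot"],o["clock"])
g=bot.grab_frame("scene");cv2.imwrite("pics/p3.png",cv2.resize(g["frame"][160:250,230:330],(600,540)))
go(.4696,.218,.15,7.5)
E
```

```text
[0.57133293 0.0015539  0.06164074] [1.77432349 0.01603139 2.28947273] [-0.04046297 -0.40016551  0.02068718] [-3.14136918e+00 -8.61651527e-04 -1.60505151e-01] 4.9
[-13.49 -19.74  -8.85] [ -0.    -0.03 -16.7 ]
```

View pics/p3.png

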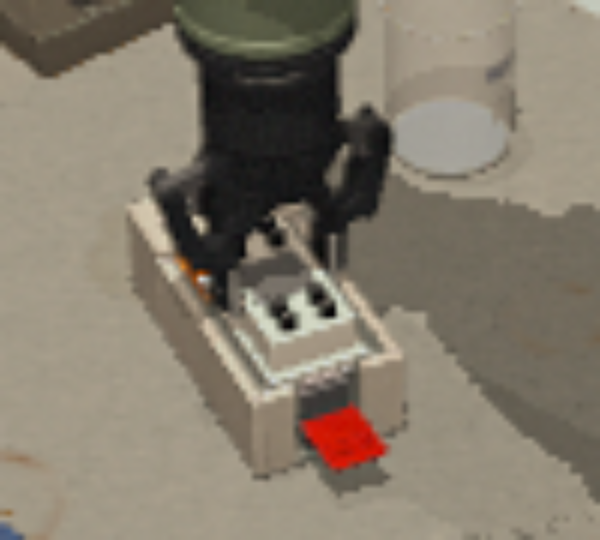

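The tray is gripped squarely. Next I'll lift it straight up.

Call:
{"op": "servo_tool", "data": {
  "plan": [
    [4.8, 0, 0, -0.3, 0, 0, 0],
    [4.8, 0, 0, -0.8, 0, 0, 0],
    [4.8, 0, 0, -1.5, 0, 0, 0],
    [4.8, 0, 0, -2.5, 0, 0, 0],
    [4.8, 0, 0, -4, 0, 0, 0],
    [4.8, 0, 0, -5.5, 0, 0, 0],
    [4.8, 0, 0, -7, 0, 0, 0],
    [4.8, 0, 0, -8, 0, 0, 0],
    [4.8, 0, 0, -8.6, 0, 0, 0],
    [4.8, 0, 0, -8.8, 0, 0, 0]
  ]
}}

```text
clock: 5.95
position: [0.5711, 0.0015, 0.1499]
tool_rot: [-3.141, -0.001, -0.161]
force: [0.5, 0.1, -2.2]
grip_width: 0.051
finger_force: 42.0
```

```bash
python3 - <<'E'
from h import *
o=bot.observe();print(o["position"],o["force"],o["moment"],o["tool_rot"],o["clock"])
go(.4696,.218,.15,7.5);go(.4696,.218,.013,7.5)
E
```

```text
[0.57109284 0.00151447 0.14992405] [ 0.4656642   0.14607847 -2.19974907] [0.00890872 0.02621823 0.03896876] [-3.14141921e+00 -6.27386296e-04 -1.60601729e-01] 5.95
[-1.348e+01 -1.975e+01 -1.000e-02] [ -0.    -0.04 -16.7 ]
[-13.49 -19.74  13.69] [ -0.    -0.04 -16.7 ]
```

Call:
{"op": "servo_tool", "data": {
  "plan": [
    [4.8, -0.8, -1.2, 0, 0, 0, -1],
    [4.8, -2.5, -3.7, 0, 0, 0, -3],
    [4.8, -4.6, -6.8, 0, 0, 0, -6],
    [4.8, -6.7, -9.9, 0, 0, 0, -8.5],
    [4.8, -8.8, -13, 0, 0, 0, -11],
    [4.8, -10.8, -15.9, 0, 0, 0, -13.5],
    [4.8, -12.4, -18.2, 0, 0, 0, -15.5],
    [4.8, -13.3, -19.4, 0, 0, 0, -16.5],
    [4.8, -13.5, -19.75, 0, 0, 0, -16.7],
    [4.8, -13.5, -19.75, 0, 0, 0, -16.7]
  ]
}}

```text
clock: 6.95
position: [0.4692, 0.2179, 0.1491]
tool_rot: [3.141, 0.0, 0.131]
force: [0.4, -1.3, -1.2]
grip_width: 0.0507
finger_force: 42.0
```

Call:
{"op": "servo_tool", "data": {
  "plan": [
    [4.8, 0, 0, 1, 0, 0, 0],
    [4.8, 0, 0, 3, 0, 0, 0],
    [4.8, 0, 0, 5, 0, 0, 0],
    [4.8, 0, 0, 7.5, 0, 0, 0],
    [4.8, 0, 0, 10, 0, 0, 0],
    [4.8, 0, 0, 11.8, 0, 0, 0],
    [4.8, 0, 0, 12.6, 0, 0, 0],
    [4.8, 0, 0, 13, 0, 0, 0],
    [4.8, 0, 0, 13.2, 0, 0, 0],
    [4.8, 0, 0, 13.2, 0, 0, 0]
  ]
}}

```text
clock: 7.95
position: [0.4696, 0.218, 0.0177]
tool_rot: [-3.141, -0.001, 0.131]
force: [0.2, -0.3, -1.2]
grip_width: 0.0511
finger_force: 42.1
```

```bash
python3 - <<'E'
from h import *
o=bot.observe();print(o["position"],o["force"],o["moment"],np.degrees(o["tool_rot"]),o["clock"])
g=bot.grab_frame("scene");cv2.imwrite("pics/p4.png",cv2.resize(g["frame"][200:310,160:290],(650,550)))
E
```

```text
[0.46960106 0.21798743 0.01768651] [ 0.22753627 -0.26456514 -1.1668175 ] [-0.01586257 -0.01191634  0.02131196] [-1.79990123e+02 -3.72990626e-02  7.48499232e+00] 7.95
```

View pics/p4.png

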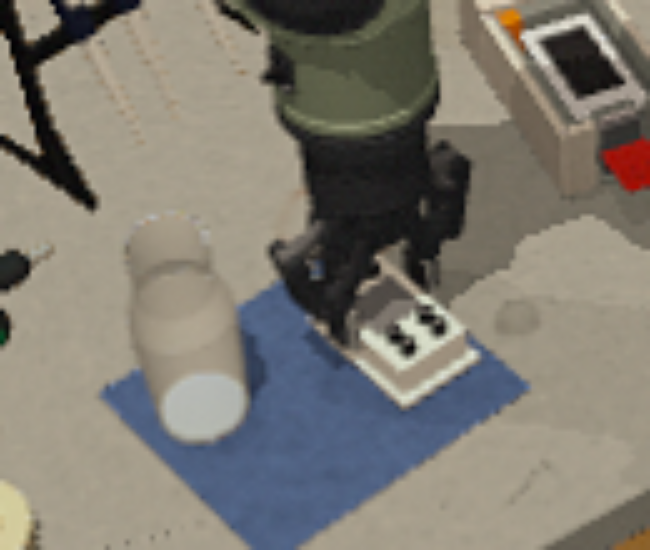

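The tray hovers over the pad's −y half, clear of the flask, and its lowest corner is inside the pad. I'll lower it the last few mm.

Call:
{"op": "servo_tool", "data": {
  "plan": [
    [4.8, 0, 0, 0.2, 0, 0, 0],
    [4.8, 0, 0, 0.35, 0, 0, 0],
    [4.8, 0, 0, 0.45, 0, 0, 0],
    [4.8, 0, 0, 0.5, 0, 0, 0],
    [4.8, 0, 0, 0.5, 0, 0, 0]
  ]
}}

```text
clock: 8.5
position: [0.4695, 0.2181, 0.0139]
tool_rot: [3.142, -0.001, 0.131]
force: [-10.3, -4.2, 37.8]
grip_width: 0.0509
finger_force: 46.7
```

Call:
{"op": "servo_tool", "data": {
  "plan": [
    [4.8, 0, 0, -0.1, 0, 0, 0],
    [4.8, 0, 0, -0.1, 0, 0, 0]
  ]
}}

```text
clock: 8.7
position: [0.4695, 0.2182, 0.0139]
tool_rot: [-3.141, -0.001, 0.131]
force: [-3.2, -1.8, 15.4]
grip_width: 0.0507
finger_force: 44.4
```

Call:
{"op": "servo_tool", "data": {
  "plan": [
    [4.8, 0, 0, -0.06, 0, 0, 0],
    [5.5, 0, 0, -0.06, 0, 0, 0],
    [6.5, 0, 0, -0.06, 0, 0, 0],
    [6.8, 0, 0, -0.06, 0, 0, 0],
    [6.8, 0, 0, -1.5, 0, 0, 0],
    [6.8, 0, 0, -4, 0, 0, 0],
    [6.8, 0, 0, -8, 0, 0, 0],
    [6.8, 0, 0, -12, 0, 0, 0],
    [6.8, 0, 0, -15, 0, 0, 0],
    [8.5, 0, 0, -15, 0, 0, 0]
  ]
}}

```text
clock: 9.7
position: [0.4709, 0.2188, 0.1681]
tool_rot: [-3.139, -0.006, 0.131]
force: [0.2, -0.5, -0.3]
grip_width: 0.0801
finger_force: 0.0
```

```bash
python3 - <<'E'
from h import *
o=bot.observe();print(o["position"],o["force"],o["clock"])
go(.507,-.274,.17,-19.5)
E
```

```text
[0.4708571  0.21881153 0.16808341] [ 0.2191607  -0.51757917 -0.3381823 ] 9.7
[-2.83 49.33 -0.32] [-0.21 -0.31 26.98]
```

Call:
{"op": "servo_tool", "data": {
  "plan": [
    [8.5, -0.3, 4, 0, 0, 0, 2],
    [8.5, -0.6, 9, 0, 0, 0, 5],
    [8.5, -0.9, 14, 0, 0, 0, 8],
    [8.5, -1.2, 19, 0, 0, 0, 11],
    [8.5, -1.5, 24, 0, 0, 0, 14],
    [8.5, -1.8, 29, 0, 0, 0, 17],
    [8.5, -2.1, 34, 0, 0, 0, 20],
    [8.5, -2.4, 39, 0, 0, 0, 23],
    [8.5, -2.6, 44, 0, 0, 0, 25.5],
    [8.5, -2.8, 48, 0, -0.2, -0.3, 27]
  ]
}}

```text
clock: 10.7
position: [0.5034, -0.2645, 0.1638]
tool_rot: [3.137, 0.004, -0.344]
force: [0.5, 0.3, -0.7]
grip_width: 0.0847
finger_force: 0.0
```

```bash
python3 - <<'E'
from h import *
o=bot.observe();print(o["position"],np.degrees(o["tool_rot"]),o["clock"])
go(.507,-.274,.1,-19.5);go(.507,-.274,.012,-19.5)
g=bot.grab_frame("top");s=bot.grab_frame("scene")
for n,q,b in(("top",g,(255,178,272,195)),("scene",s,(254,196,270,214))):
    hsv=cv2.cvtColor(up(q,*b),cv2.COLOR_BGR2HSV).astype(int); m=(hsv[...,0]>5)&(hsv[...,0]<20)&(hsv[...,1]>130)
    for k in blobs(m,60): print("key",n,k[0],ray(q,px(k[1],*b[:2]),.06)[0].round(4))
a=cv2.resize(g["frame"][160:290,130:300],(520,398)); b=cv2.resize(s["frame"][180:280,250:320],(279,398)); cv2.imwrite("pics/p5.png",np.hstack([a,b]))
E
```

```text
[ 0.50342206 -0.26445157  0.16377847] [179.72217622   0.23904975 -19.68852252] 10.7
[0.69 0.75 6.38] [ 0.28  0.24 -0.19]
[ 0.72  0.7  15.18] [ 0.28  0.24 -0.19]
key top 1358 [0.6284 0.0203 0.06  ]
key scene 873 [0.6202 0.0237 0.06  ]
```

View pics/p5.png

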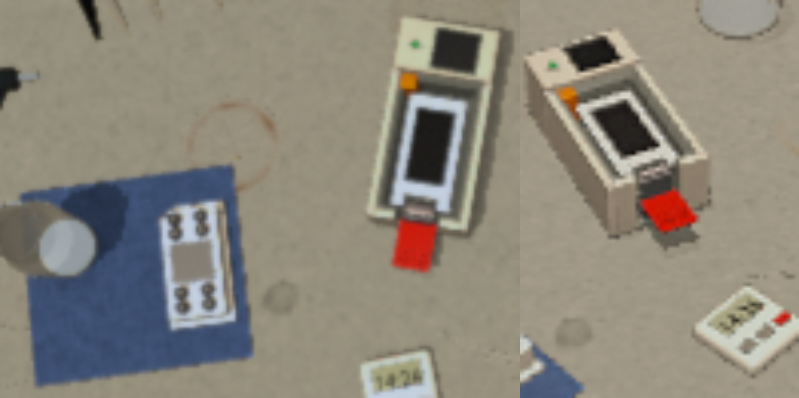

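The finished tray is upright on the pad with the flask untouched, and the lift is empty with its platform up. Next is the fresh tray.

Call:
{"op": "servo_tool", "data": {
  "plan": [
    [8.5, 0.7, 0.75, 2, 0.1, 0.1, 0],
    [8.5, 0.75, 0.75, 5, 0.1, 0.1, 0],
    [8.5, 0.75, 0.75, 6.5, 0.1, 0.1, 0],
    [8.5, 0.75, 0.75, 6.5, 0.1, 0.1, 0]
  ]
}}

```text
clock: 11.2
position: [0.5072, -0.2703, 0.0967]
tool_rot: [3.139, 0.006, -0.34]
force: [-0.0, -0.6, 0.8]
grip_width: 0.085
finger_force: 0.0
```

```bash
python3 - <<'E'
from h import *
o=bot.observe();print(o["position"],np.degrees(o["tool_rot"]),o["clock"])
go(.5078,-.2743,.0125,-19.5)
E
```

```text
[ 0.50721294 -0.27034298  0.0967234 ] [179.87383431   0.34454361 -19.47441917] 11.2
[0.24 0.33 8.42] [0.13 0.34 0.03]
```

Call:
{"op": "servo_tool", "data": {
  "plan": [
    [8.5, 0.2, 0.3, 2, 0.1, 0.3, 0],
    [8.5, 0.2, 0.3, 4.5, 0.1, 0.3, 0],
    [8.5, 0.2, 0.3, 6.5, 0.1, 0.3, 0],
    [8.5, 0.2, 0.3, 7.8, 0.1, 0.3, 0],
    [8.5, 0.2, 0.3, 8.4, 0.1, 0.3, 0],
    [8.5, 0.2, 0.3, 8.4, 0.1, 0.3, 0],
    [8.5, 0.2, 0.3, 8.4, 0.1, 0.3, 0]
  ]
}}

```text
clock: 11.9
position: [0.5094, -0.2751, 0.0152]
tool_rot: [3.14, -0.004, -0.34]
force: [0.1, 0.1, 0.3]
grip_width: 0.0847
finger_force: 0.0
```

```bash
python3 - <<'E'
from h import *
o=bot.observe();print(o["position"],np.degrees(o["tool_rot"]),o["force"],o["clock"])
go(.5078,-.2743,.0125,-19.5)
E
```

```text
[ 0.50942989 -0.27505906  0.01520366] [179.93402512  -0.21131436 -19.49388605] [0.08496577 0.09777209 0.26154035] 11.9
[-0.18 -0.02  0.27] [ 0.07 -0.21  0.01]
```

Call:
{"op": "servo_tool", "data": {
  "plan": [
    [8.5, -0.15, 0, 0.2, 0.1, -0.2, 0],
    [7, -0.15, 0, 0.2, 0.1, -0.2, 0],
    [6, -0.15, 0, 0.2, 0.1, -0.2, 0],
    [4.8, -0.15, 0, 0.2, 0.1, -0.2, 0],
    [4.8, -0.15, 0, 0.2, 0.1, -0.2, 0],
    [4.8, -0.15, 0, 0.2, 0.1, -0.2, 0],
    [4.8, -0.15, 0, 0.2, 0.1, -0.2, 0]
  ],
  "force": 40
}}

```text
clock: 12.6
position: [0.5077, -0.2745, 0.0127]
tool_rot: [-3.141, 0.0, -0.34]
force: [-1.3, 0.6, 6.3]
grip_width: 0.0509
finger_force: 41.4
```

```bash
python3 - <<'E'
from h import *
o=bot.observe();print(o["position"],np.degrees(o["tool_rot"]),o["force"],o["moment"],o["clock"])
go(.572,.0015,.15,-9.2)
E
```

```text
[ 0.50770034 -0.27448294  0.01270697] [-1.79964179e+02  2.36465738e-02 -1.95017813e+01] [-1.34997566  0.64017414  6.26263236] [ 0.19768921  0.27537623 -0.03426068] 12.6
[ -3.16 -28.17 -13.71] [ -0.04   0.02 -10.3 ]
```

Call:
{"op": "servo_tool", "data": {
  "plan": [
    [4.8, 0, 0, -0.3, 0, 0, 0],
    [4.8, 0, 0, -1, 0, 0, 0],
    [4.8, 0, 0, -2.5, 0, 0, 0],
    [4.8, 0, 0, -4.5, 0, 0, 0],
    [4.8, 0, 0, -7, 0, 0, 0],
    [4.8, 0, 0, -9.5, 0, 0, 0],
    [4.8, 0, 0, -11.5, 0, 0, 0],
    [4.8, 0, 0, -13, 0, 0, 0],
    [4.8, 0, 0, -13.6, 0, 0, 0],
    [4.8, 0, 0, -13.6, 0, 0, 0]
  ]
}}

```text
clock: 13.6
position: [0.508, -0.2747, 0.1495]
tool_rot: [-3.141, -0.001, -0.34]
force: [1.7, -0.4, -1.0]
grip_width: 0.051
finger_force: 42.4
```

Call:
{"op": "servo_tool", "data": {
  "plan": [
    [4.8, -0.1, -1.2, 0, 0, 0, -0.5],
    [4.8, -0.4, -3.7, 0, 0, 0, -1.5],
    [4.8, -0.8, -7.2, 0, 0, 0, -3],
    [4.8, -1.2, -11, 0, 0, 0, -4.5],
    [4.8, -1.7, -15, 0, 0, 0, -6],
    [4.8, -2.1, -19, 0, 0, 0, -7.5],
    [4.8, -2.6, -23, 0, 0, 0, -9],
    [4.8, -2.9, -26, 0, 0, 0, -9.8],
    [4.8, -3.1, -27.6, 0, 0, 0, -10.3],
    [4.8, -3.15, -28.2, 0, 0, 0, -10.3]
  ]
}}

```text
clock: 14.6
position: [0.5718, 0.004, 0.1478]
tool_rot: [-3.14, 0.002, -0.158]
force: [0.2, -1.2, -0.9]
grip_width: 0.0508
finger_force: 42.4
```

Call:
{"op": "servo_tool", "data": {
  "plan": [
    [4.8, 0, 0, 0.3, 0, 0, 0],
    [4.8, 0, 0, 0.5, 0, 0, 0],
    [4.8, 0, 0, 0.5, 0, 0, 0]
  ]
}}

```text
clock: 14.9
position: [0.5716, 0.0003, 0.143]
tool_rot: [-3.141, 0.001, -0.162]
force: [-0.2, -0.1, -1.6]
grip_width: 0.0512
finger_force: 42.4
```

```bash
python3 - <<'E'
from h import *
o=bot.observe();print(o["position"],np.degrees(o["tool_rot"]),o["force"],o["moment"],o["clock"],o["grip_width"])
go(.5715,.0015,.085,-9.2)
# visible blue caps in scene vs lift
s=bot.grab_frame("scene"); z=o["position"][2]-.0127+.034
im=up(s,240,150,330,230); h=cv2.cvtColor(im,cv2.COLOR_BGR2HSV).astype(int)
for b in blobs((h[...,0]>95)&(h[...,0]<125)&(h[...,1]>80),100): print(b[0],ray(s,px(b[1],240,150),z)[0].round(4))
E
```

```text
[5.71639372e-01 3.23622114e-04 1.43047765e-01] [-1.79994302e+02  7.77504258e-02 -9.30935826e+00] [-0.21971513 -0.11860709 -1.55772822] [ 0.00811439  0.02012196 -0.02305402] 14.9 0.051246132066881646
[-0.02 -0.11  5.8 ] [-0.01  0.08 -0.11]
505 [ 0.6    -0.0158  0.1643]
165 [0.5969 0.0059 0.1643]
572 [ 0.5328 -0.0054  0.1643]
603 [0.5369 0.018  0.1643]
```

The front blue caps are within about 2 mm of where the finished tray's caps were, so I'll shift 1 mm in +x and insert. The lead-in covers the rest.

Call:
{"op": "servo_tool", "data": {
  "plan": [
    [4.8, 0.1, -0.1, 1, 0, 0, -0.1],
    [4.8, 0.1, -0.1, 2.5, 0, 0, -0.1],
    [4.8, 0.1, -0.1, 4, 0, 0, -0.1],
    [4.8, 0.1, -0.1, 5.2, 0, 0, -0.1],
    [4.8, 0.1, -0.1, 6, 0, 0, -0.1],
    [4.8, 0.1, -0.1, 6.3, 0, 0, -0.1],
    [4.8, 0.1, -0.1, 6.3, 0, 0, -0.1]
  ]
}}

```text
clock: 15.65
position: [0.5731, 0.0027, 0.0803]
tool_rot: [-3.141, 0.001, -0.159]
force: [0.3, 0.4, -0.7]
grip_width: 0.0508
finger_force: 42.4
```

```bash
python3 - <<'E'
from h import *
o=bot.observe();print(o["position"],np.degrees(o["tool_rot"]),o["force"],o["moment"],o["clock"],o["grip_width"])
go(.5725,.0015,.064,-9.2)
s=bot.grab_frame("scene"); z=o["position"][2]-.0127+.034
im=up(s,240,150,330,230); h=cv2.cvtColor(im,cv2.COLOR_BGR2HSV).astype(int)
for b in blobs((h[...,0]>95)&(h[...,0]<125)&(h[...,1]>80),100): print(b[0],ray(s,px(b[1],240,150),z)[0].round(4))
cv2.imwrite("pics/p6.png",cv2.resize(s["frame"][160:250,230:330],(600,540),interpolation=cv2.INTER_CUBIC))
E
```

```text
[0.5731122  0.00267688 0.08027155] [-1.79958782e+02  5.77968109e-02 -9.09899692e+00] [ 0.33522331  0.35217027 -0.67433213] [ 0.0442666   0.0128631  -0.01249461] 15.65 0.05076480920813775
[-0.04  0.13  1.63] [-0.04  0.06  0.1 ]
557 [ 0.6025 -0.0138  0.1016]
160 [0.5969 0.0095 0.1016]
515 [ 0.5346 -0.0029  0.1016]
535 [0.5389 0.0202 0.1016]
```

View pics/p6.png

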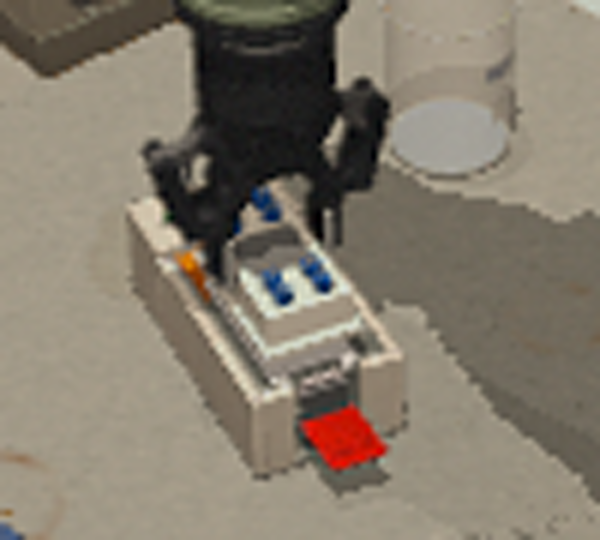

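The fresh tray hangs aligned just over the well, and its front caps match the finished tray's former position to 1 mm. I'll lower it in small steps.

Call:
{"op": "servo_tool", "data": {
  "plan": [
    [4.8, 0, 0.1, 0.4, 0, 0, 0.1],
    [4.8, 0, 0.1, 0.8, 0, 0, 0.1],
    [4.8, 0, 0.1, 1.1, 0, 0, 0.1],
    [4.8, 0, 0.1, 1.35, 0, 0, 0.1],
    [4.8, 0, 0.1, 1.45, 0, 0, 0.1],
    [4.8, 0, 0.1, 1.45, 0, 0, 0.1]
  ]
}}

```text
clock: 16.3
position: [0.5726, 0.0018, 0.066]
tool_rot: [-3.141, 0.001, -0.16]
force: [-4.7, 1.0, 3.0]
grip_width: 0.0507
finger_force: 43.0
```

Call:
{"op": "servo_tool", "data": {
  "plan": [
    [4.8, -0.05, 0, 0, 0, 0, 0],
    [4.8, -0.1, 0, 0.1, 0, 0, 0],
    [4.8, -0.1, 0, 0.2, 0, 0, 0],
    [4.8, -0.1, 0, 0.2, 0, 0, 0]
  ]
}}

```text
clock: 16.7
position: [0.5721, 0.0019, 0.0639]
tool_rot: [-3.141, 0.001, -0.16]
force: [-1.0, 1.0, -1.6]
grip_width: 0.0507
finger_force: 42.5
```

Call:
{"op": "servo_tool", "data": {
  "plan": [
    [4.8, 0, 0, 0.03, 0, 0, 0],
    [5.5, 0, 0, 0.03, 0, 0, 0],
    [6.5, 0, 0, 0, 0, 0, 0],
    [7.2, 0, 0, 0, 0, 0, 0],
    [7.2, 0, 0, -1, 0, 0, 0],
    [7.2, 0, 0, -3, 0, 0, 0],
    [7.2, 0, 0, -5.5, 0, 0, 0],
    [0, 0, 0, -7, 0, 0, 0],
    [0, 0, 0, -7, 0, 0, 0],
    [0, 0, 0, -7, 0, 0, 0]
  ]
}}

```text
clock: 17.7
position: [0.5722, 0.0018, 0.1344]
tool_rot: [-3.141, -0.0, -0.161]
force: [0.7, -0.1, 0.0]
grip_width: 0.0292
finger_force: 0.0
```

```bash
python3 - <<'E'
from h import *
o=bot.observe();print(o["position"],np.degrees(o["tool_rot"]),o["force"],o["clock"],o["grip_width"])
go(.572,.0015,.082,-9.2)
s=bot.grab_frame("scene")
im=up(s,240,170,330,240); h=cv2.cvtColor(im,cv2.COLOR_BGR2HSV).astype(int)
for b in blobs((h[...,0]>95)&(h[...,0]<125)&(h[...,1]>80),100): print(b[0],ray(s,px(b[1],240,170),.085)[0].round(4))
E
```

```text
[0.57217479 0.00181139 0.13442369] [-1.79944764e+02 -8.03493091e-03 -9.19948908e+00] [ 0.68367397 -0.06210533  0.01391905] 17.7 0.029154211567495165
[-0.01  0.04  5.24] [-0.06 -0.01  0.  ]
535 [ 0.6013 -0.0154  0.085 ]
604 [0.6063 0.0079 0.085 ]
490 [ 0.5334 -0.0039  0.085 ]
544 [0.5373 0.0195 0.085 ]
```

The caps' centre is (0.5696,0.0020), the same as the finished tray's, so the tray is seated. Now I'll press gently.

Call:
{"op": "servo_tool", "data": {
  "plan": [
    [0, 0, 0, 2, 0, 0, 0],
    [0, 0, 0, 4, 0, 0, 0],
    [0, 0, 0, 5, 0, 0, 0],
    [0, 0, 0, 5.5, 0, 0, 0],
    [0, 0, 0, 5.8, 0, 0, 0],
    [0, 0, 0, 6.1, 0, 0, 0],
    [0, 0, 0, 6.4, 0, 0, 0],
    [0, 0, 0, 6.7, 0, 0, 0],
    [0, 0, 0, 6.9, 0, 0, 0],
    [0, 0, 0, 7, 0, 0, 0]
  ]
}}

```text
clock: 18.75
position: [0.5722, 0.0019, 0.0648]
tool_rot: [-3.141, 0.0, -0.161]
force: [-5.2, 0.6, 9.5]
grip_width: -0.0002
finger_force: 4.6
```

Call:
{"op": "servo_tool", "data": {
  "plan": [
    [0, 0, 0, 0.15, 0, 0, 0],
    [0, 0, 0, 0.3, 0, 0, 0],
    [0, 0, 0, 0.45, 0, 0, 0],
    [0, 0, 0, 0.55, 0, 0, 0],
    [0, 0, 0, 0.55, 0, 0, 0]
  ]
}}

```text
clock: 19.25
position: [0.5722, 0.0019, 0.0593]
tool_rot: [-3.141, -0.0, -0.161]
force: [-4.4, -0.2, 7.5]
grip_width: 0.0002
finger_force: 3.8
```

Call:
{"op": "servo_tool", "data": {
  "plan": [
    [0, 0, 0, 0.1, 0, 0, 0],
    [0, 0, 0, 0.15, 0, 0, 0],
    [0, 0, 0, 0.15, 0, 0, 0],
    [0, 0, 0, -0.2, 0, 0, 0],
    [0, 0, 0, -0.5, 0, 0, 0],
    [0, 0, 0, -1, 0, 0, 0],
    [0, 0, 0, -3, 0, 0, 0],
    [0, 0, 0, -6, 0, 0, 0],
    [0, 0, 0, -10, 0, 0, 0],
    [0, 0, 0, -12, 0, 0, 0]
  ]
}}

```text
clock: 20.25
position: [0.5731, 0.0018, 0.1819]
tool_rot: [-3.14, -0.003, -0.161]
force: [0.2, 0.3, -0.4]
grip_width: 0.0001
finger_force: 0.0
```

Call:
{"op": "servo_tool", "data": {
  "plan": [
    [0, 0, 4, 0, 0, 0, 0],
    [0, 0, 9, 0, 0, 0, 0],
    [0, 0, 14, 0, 0, 0, 0],
    [0, 0, 19, 0, 0, 0, 0],
    [0, 0, 23, 0, 0, 0, 0],
    [0, 0, 23, 0, 0, 0, 0]
  ]
}}

```text
clock: 20.85
position: [0.5336, -0.2315, 0.1787]
tool_rot: [3.14, 0.0, -0.168]
force: [0.4, 0.4, -0.0]
grip_width: -0.0
finger_force: 0.0
```

```bash
python3 - <<'E'
from h import *
o=bot.observe();print(o["position"],o["force"],o["clock"])
g=bot.grab_frame("top");s=bot.grab_frame("scene")
for n,q,x0,y0,x1,y1 in(("top",g,250,180,290,232),("scene",s,245,180,310,235)):
    h=cv2.cvtColor(up(q,x0,y0,x1,y1),cv2.COLOR_BGR2HSV).astype(int)
    for b in blobs((h[...,0]>95)&(h[...,0]<125)&(h[...,1]>80),100): print(n,b[0],ray(q,px(b[1],x0,y0),.068)[0].round(4))
a=cv2.resize(g["frame"][140:270,130:310],(400,289)); b=cv2.resize(s["frame"][180:250,240:337],(400,289)); cv2.imwrite("pics/p7.png",np.hstack([a,b]))
E
```

```text
[ 0.53358662 -0.23149363  0.17874073] [ 0.44623854  0.37828114 -0.0050558 ] 20.85
top 609 [0.6069 0.0074 0.068 ]
top 578 [ 0.6039 -0.0161  0.068 ]
top 744 [0.5414 0.018  0.068 ]
top 343 [ 0.5444 -0.0067  0.068 ]
top 267 [ 0.5308 -0.0046  0.068 ]
scene 504 [ 0.6004 -0.0153  0.068 ]
scene 534 [0.6045 0.0081 0.068 ]
scene 484 [ 0.534  -0.0039  0.068 ]
scene 457 [0.5374 0.0201 0.068 ]
```

View pics/p7.png

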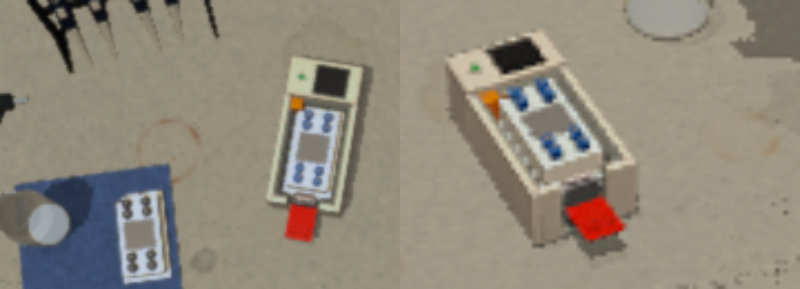

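Both views put the blue caps at latched height, in the same places the black caps held at the start. The tray is down at the catch, and the finished tray and flask stand untouched.

Call:
{"op": "servo_tool", "data": {
  "plan": [
    [0, 0, 0, 0, 0, 0, 0],
    [0, 0, 0, 0, 0, 0, 0],
    [0, 0, 0, 0, 0, 0, 0]
  ]
}}

```text
clock: 21.25
position: [0.5357, -0.2242, 0.1784]
tool_rot: [-3.141, 0.001, -0.159]
force: [0.5, -0.6, 0.8]
grip_width: 0.0
finger_force: 0.0
```

```bash
python3 -c "
from workcell import bot
print(bot.job_done())"
```

```text
the job is handed in; nothing more can be done
None
```

The job is handed in at about 21 s: the finished tray stands upright on the blue pad beside the flask, and the fresh tray sits in the lift, cut corner at the orange post and, judging by both camera views, held down by the catch.

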